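# Load an embossing sleeve onto its roller axle

## Robot

A 6-joint arm with a two-finger parallel gripper is mounted at the origin on the work surface. World frame = base frame: x ahead of the robot, y to its left, z up, the work surface at z = 0. Lengths are in m, angles in rad, forces in N, time in s.
With the tool pointing down it reaches from about 0.325 to 0.85 m from the base axis. Payload 4.4 kg.
Tool frame: the origin (TCP) lies midway between the tips of the shut fingers; the grasp point (between the pads) lies 19 mm behind it; z points along the fingers, y is the line along which they close (so a half turn about z gives the same grasp; the last joint's range is limited). The gripper opens to 94 mm and grips with 3 to 60 N. Pads are 16 mm wide; open, the fingers measure 119 mm over their backs; the gripper's body (75 mm by 177 mm) begins 78 mm behind the grasp point.
Start: joints at [-1.254, 0.207, 1.542, -0, 1.393, -0.15], TCP at [0.259, -0.513, 0.205] pointing down, gripper open.
Joint ranges: [-2.73, 2.73], [-0.86, 2.22], [0.23, 2.46], [-1.11, 4.25], [0.08, 2.63], [-2.82, 2.82]. Speed limits (rad/s): [2.79, 2.79, 3.14, 3.14, 3.14, 3.14].

## Interface

Orientations are given as a rotation vector (axis times angle).
In Python, from plant import bot gives the robot as it stands.
- The arm moves only by the shell command python3 -m jog 'ROWS' [FORCE]. ROWS is JSON, a list of rows, each a list of 5 numbers: the gripper's target within -1 to 1 (fully open at 1, half-way at 0, shut at -1), then the shift along the tool's x, y, z in m, then the turn about the tool's z in rad. In form: [[claw, x, y, z, twist], ...]. A call has 1 to 8 rows; each row is the pose to reach, as a shift and turn from the pose commanded when the call began, along the tool's axes at that moment; what a row does not reach only later rows make up. A row lasts 1/8 s, in which the tool goes at most 62.5 mm and 10.7 degrees, less where a joint would pass 70% of its speed; a pose out of reach is approached as far as the arm can. A call with a gripper value outside its range is refused whole. The fingers move at their own pace and stop on an object; FORCE is the grip in N (left out, the last holds). Time passes only in rows, so rows that repeat a pose let the fingers close. It gives the time, the measured TCP pose, the force, the opening and the grip force at its end, in the units of the state.
- bot.sense(): the state, without advancing time (a new reading comes with each control period).
- bot.get_image(name): name is "scene" or "top" or "wrist"; returns a dict with "pixels" (384x512x3 uint8, blue, green, red), "vfov" (degrees; the focal length in pixels is half the picture's height over the tangent of half this angle, whatever the lens; pixels are square), "cx", "cy" (the principal point, pixels), "rvec" (rotation vector, rad) and "tvec" (3), from world to camera coordinates, as OpenCV has them. Camera axes: x right, y down, z forward; pixel columns grow to the right and rows downward; lengths in m; the calibration is good to about 2 mm. The wrist camera is an equidistant fisheye: a pixel r from the principal point sees the ray r / f radians off the axis. A picture is of the moment at which its call begins. There is no depth.
- bot.sign_off(): hands the job in; it is judged then, once.
Trained networks look in the newest picture that a camera, given by its name, has taken for a name from the list of things; names that differ only in an ending like _2 or _b are one class to them, and where a whole thing is asked for, a point or a joint stands for the part that bears it (a point fixed in the world has none). Each returns a list of dicts, best first, with "p" (0 to 1); they miss things now and then, are a little off and sometimes report something else, mostly with a low value. They report only what shows in the picture. A call takes as long as a camera call. They do not tell look-alikes from the thing itself.
- bot.search_frame(camera, label): "xyz" ([x, y, z] in m, in world coordinates, good to about 4 mm: the middle of the surface that is visible of it).
The state is a dict: "time_s": time; "joint_pos": joint angles; "qd": joint speeds; "effort": joint torques, N m; "tool_pos": TCP position; "ee_rot": TCP orientation; "ft_force": force on the tool from outside, world axes, zero at the start; "ft_torque": the same for the moment, N m; "width": opening from 0.0 (shut) to 1.0 (fully open); "grip_force": force on a finger pad.
Only numpy, scipy, OpenCV 4.12 (cv2) and the standard library are available. Lean on these libraries where they do the work, as an engineer would, in place of code of your own. Each camera call takes 0.05 s, during which the arm holds its last target. There are 200 camera calls.

## Task

Take the roller axle off its stand by its grey handle, push its rod through the ribbed embossing sleeve lying in the channel until the sleeve slips past the two sprung catches and sits between them and the collar, then lift the sleeve out on the axle and gently lay the axle back in both notches of the stand, the same way round. Push gently, feeling for the end and keeping the push under 10 N, touch the sleeve with the axle only, and leave the other things on the table where they are.

Things in the scene. Friction and masses are not known exactly. Their poses are not given: they have to be found in the camera images.
- axle_grip (a point): Place to grip the roller axle: on its axis, in the grey handle of 22 mm square section. x runs along the axis to the rod's tip, z up. Along x from here: handle -50 to +36 mm, neck (12 mm steel rod) to +52, collar 34 mm across to +58, rod 12 mm thick to +142, then a cone thinning to 5 mm at the tip, +152.
- axle: The whole axle, loose, at first lying level in the stand; origin on its axis at the collar's front face, axes as axle_grip. About 0.22 kg, centre of mass at the collar. Two sprung catch balls, 10 mm across, stand 3 mm out of the rod's left and right (y) sides 55.5 mm ahead of the origin; each yields to 0.8 N, flush at 2 N.
- axle_seat (a point): On the axle's axis, 83 mm towards the tip from axle_grip: the place of the sleeve's centre when the sleeve touches the collar (it can then slide about 2 mm towards the tip before it meets the catches). Axes as axle_grip.
- axle_tip (a point): The tip of the axle's rod, on its axis, 69 mm beyond axle_seat. Axes as axle_grip.
- sleeve_center (a point): Centre of the white ribbed embossing sleeve, which lies loose in the channel. x along its bore, the same way as the channel's x. 50 mm long, 46 mm outer diameter; straight through bore of 15 mm, so 1.5 mm to spare around the rod. About 0.11 kg, varies.
- sleeve: The whole sleeve; origin at its centre, axes as sleeve_center. It slides along the channel when pushed, until it meets the end stop; then pushing the catches into, along and out of its bore takes about 2 to 7 N.
- channel_axis (a point): Fixed V channel, open above and at both ends, 92 mm long (x from -35 to +57): the point 45 mm above the table on the axis of a sleeve lying in it. x along the channel, level; the axle enters at the -x end, pointing to +x. The V's sides reach up to 10 mm below the axis, its foot is 120 x 80 mm (x -40 to +80).
- channel: The channel; origin on the table under channel_axis, same axes. Near its +x end is a stop of two rubber-faced cheeks 25 mm apart, open above, that lets the rod's end pass between. The rubber faces lie 17 to 53 mm along +x from here, set anew each time and not measured: the end must be felt. The rubber gives about 1 mm per 10 N.
- stand_seat (a point): Where axle_seat lies when the axle lies in the middle of the stand: 58 mm above the table. x as the axle's x, towards the tip. The stand's notches hold the axle's neck (38.5 mm to -x of here) and the rod's end between catches and cone (47 mm to +x), with 4 mm or more to spare along x; at the start up to 3 mm off.
- stand: The fixed stand: a 112 x 70 mm foot, 10 mm thick, with two 6 mm thick uprights that end in 90-degree V notches open above, 33 mm wide at the mouth, their tips 10 mm above the axle's axis. Origin on the table, 25 mm to -x of stand_seat, same axes. The axle's handle sticks out beyond its -x end.
- cutter: Bystander: low round steel ring cutter, 60 mm across, 14 mm high; origin under its middle.
- jar: Bystander: jar, 56 mm across, 85 mm high; origin under its middle.
- wide_sleeve: Bystander: larger white sleeve standing on end, 64 mm across, 55 mm high, bore 28 mm (not wanted); origin under its middle.
- bowl: Bystander: white bowl, 110 mm across, 45 mm high; origin under its middle.
- rolling_pin: Bystander: small wooden rolling pin, 182 mm long, 28 mm thick; origin under its middle.
- spatula: Bystander: spatula lying flat; origin under its middle.
- spoon: Bystander: spoon lying flat; origin under its middle.
Not all that is in view belongs to the job. What is shaped like the stand but yellow is not meant.

How it is judged:
By the outcome, as a careful person would: the job done as asked, in the order asked, and still so for the second after the job is handed in, with the robot touching nothing.
It also fails if it takes over 72 s, if anything falls off the work surface, if the arm or the gripper's body presses on something with over 40 N, if the wrist force passes 120 N, or if a joint passes its speed limit or range.

## Working session

There is one attempt and no reset: what is moved stays moved. The work goes in short steps, Python scripts to look and compute and a shell command to move; the robot and the scene stay as the last step left them, time stands still between calls to the robot, and variables do not carry over. Pictures are saved under pics/ and viewed, at most 10 in all, crops included, and the job is handed in when it is done.

```bash
mkdir -p pics; ls
cat > h.py <<'E'
import numpy as np, cv2
from scipy.spatial.transform import Rotation as R
from plant import bot
def cam(n):
    im=bot.get_image(n); im['R']=R.from_rotvec(np.ravel(im['rvec'])).as_matrix(); im['t']=np.ravel(im['tvec'])
    im['f']=192/np.tan(np.radians(im['vfov'])/2); return im
def proj(im,p,fish=False):
    c=im['R']@np.asarray(p,float)+im['t']
    if fish:
        r=np.hypot(c[0],c[1]); th=np.arctan2(r,c[2]); k=im['f']*th/max(r,1e-9)
        return np.array([im['cx']+k*c[0],im['cy']+k*c[1]])
    return np.array([im['cx']+im['f']*c[0]/c[2],im['cy']+im['f']*c[1]/c[2]])
def ray(im,u,v,fish=False):
    d=np.array([(u-im['cx'])/im['f'],(v-im['cy'])/im['f'],1.])
    if fish:
        r=np.hypot(d[0],d[1]); d=np.array([d[0]/max(r,1e-9)*np.sin(r),d[1]/max(r,1e-9)*np.sin(r),np.cos(r)])
    return -im['R'].T@im['t'], im['R'].T@d
def atz(im,u,v,z,fish=False):
    o,d=ray(im,u,v,fish); return o+d*(z-o[2])/d[2]
E
python3 - <<'E'
from h import *
for n in ['scene','top']:
    im=cam(n); cv2.imwrite(f'pics/{n}0.png',im['pixels'])
    print(n,im['f'],im['cx'],im['cy'],(-im['R'].T@im['t']).round(3))
    for l in ['axle_grip','axle','axle_seat','axle_tip','sleeve_center','channel_axis','channel','stand_seat','stand','sleeve','jar','bowl','rolling_pin','wide_sleeve','cutter','spatula','spoon']:
        print(l,[(round(d['p'],2),np.round(d['xyz'],3).tolist(),proj(im,d['xyz']).round().tolist()) for d in bot.search_frame(n,l)[:3]])
print(bot.sense())
E
```

```text
pics
scene 421.5969013362387 258.58238204382803 191.7447563887501 [1.073 0.882 0.7  ]
axle_grip [(0.84, [0.502, 0.256, 0.063], [338.0, 229.0])]
axle [(0.74, [0.503, 0.256, 0.064], [338.0, 229.0])]
axle_seat [(0.74, [0.503, 0.26, 0.062], [339.0, 231.0])]
axle_tip [(0.73, [0.5, 0.252, 0.061], [337.0, 229.0])]
sleeve_center [(0.69, [0.513, -0.175, 0.056], [251.0, 160.0])]
channel_axis [(0.58, [0.519, -0.207, 0.013], [245.0, 168.0])]
channel [(0.93, [0.517, -0.21, 0.008], [245.0, 169.0])]
stand_seat [(0.65, [0.371, 0.141, 0.009], [348.0, 209.0]), (0.61, [0.527, 0.184, 0.01], [311.0, 233.0])]
stand [(0.95, [0.369, 0.145, 0.011], [349.0, 209.0]), (0.86, [0.523, 0.189, 0.012], [314.0, 233.0])]
sleeve [(0.52, [0.511, -0.171, 0.054], [252.0, 161.0])]
jar [(0.59, [0.791, 0.12, 0.059], [208.0, 236.0])]
bowl [(0.93, [0.72, -0.405, 0.032], [167.0, 152.0]), (0.23, [0.504, 0.254, 0.063], [337.0, 229.0]), (0.16, [0.758, -0.09, 0.046], [189.0, 196.0])]
rolling_pin [(0.66, [0.754, 0.272, 0.027], [251.0, 280.0]), (0.53, [0.521, -0.206, 0.011], [245.0, 169.0]), (0.27, [0.518, 0.465, 0.013], [390.0, 302.
[... 1578 characters left out ...]
, 0.056], [296.0, 139.0])]
{'time_s': 1.8, 'joint_pos': array([-1.25348418e+00,  2.06648674e-01,  1.54153888e+00, -6.59807979e-06,
        1.39351079e+00, -1.50515296e-01]), 'qd': array([ 0.00257484,  0.00085054, -0.00013105,  0.00171781,  0.00088122,
       -0.00030211]), 'effort': array([ 3.56439723e-04, -3.70877802e+01, -2.81750464e+01,  6.99048769e-02,
        2.75254593e-02, -6.91043468e-06]), 'tool_pos': array([ 0.25926709, -0.51320144,  0.20540053]), 'ee_rot': array([-3.05593437e+00, -7.28156024e-01,  2.39952151e-05]), 'ft_force': array([ 0.52700576, -0.62904024,  0.01896543]), 'ft_torque': array([ 0.01258682, -0.04659252, -0.00901653]), 'grip_force': 0.0, 'width': 0.9985164225607248}
```

Run:
```python
import cv2,numpy as np
t=cv2.imread('pics/top0.png'); 
a=cv2.resize(t[165:285,150:250],None,fx=4,fy=4,interpolation=cv2.INTER_CUBIC)
b=cv2.resize(t[165:285,290:390],None,fx=4,fy=4,interpolation=cv2.INTER_CUBIC)
cv2.imwrite('pics/topcrop.png',np.hstack([a,b]))
```

```text
(no output)
```

View pics/topcrop.png

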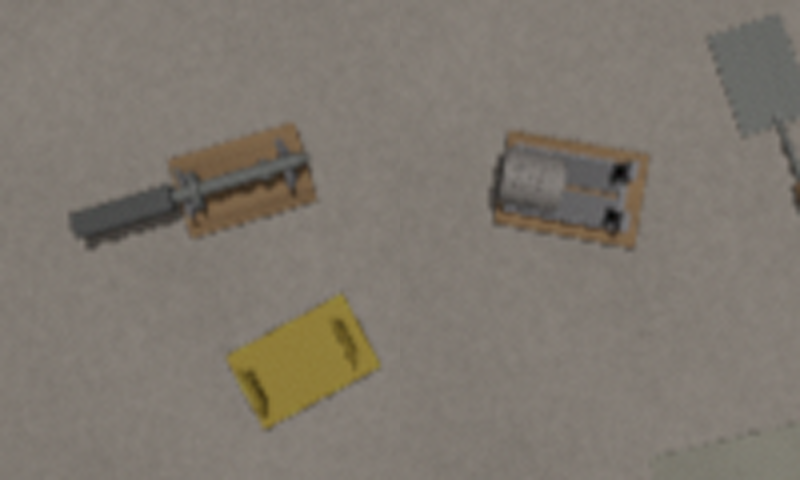

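View pics/scene0.png

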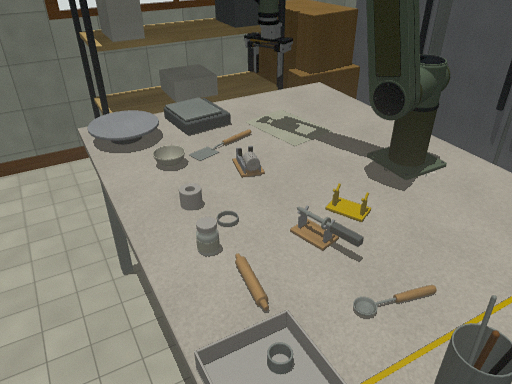

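Run:
```python
from h import *
im=cam('top')
f=lambda x,y,z:atz(im,150+x/4,165+y/4,z)
g=lambda x,y,z:atz(im,290+(x-400)/4,165+y/4,z)
a=f(82,226,.058);b=f(311,158,.058); print('axle rear,tip',a,b,np.linalg.norm(b-a),np.degrees(np.arctan2(*(b-a)[[1,0]])))
u=(b-a)/np.linalg.norm(b-a); print('grip',a+u*.05,b-u*.152)
F=[f(170,158,.01),f(295,124,.01),f(316,203,.01),f(192,238,.01)]
print('stand foot c',np.mean(F,0), 'dir',[np.degrees(np.arctan2(*(q-p)[[1,0]])) for p,q in((F[0],F[1]),(F[3],F[2]))])
C=[g(507,130,.01),g(650,153,.01),g(635,248,.01),g(492,224,.01)]
print('chan foot c',np.mean(C,0),'dir',[np.degrees(np.arctan2(*(q-p)[[1,0]])) for p,q in((C[0],C[1]),(C[3],C[2]))],[np.linalg.norm(C[1]-C[0]),np.linalg.norm(C[3]-C[0])])
print('sleeve',g(532,178,.06))
s=bot.sense(); Rm=R.from_rotvec(s['ee_rot']).as_matrix(); print(Rm.round(3))
w=cam('wrist'); c=-w['R'].T@w['t']; print('cam in tool',Rm.T@(c-s['tool_pos']), (w['R']@Rm).round(3),w['f'])
```

```text
axle rear,tip [0.48156144 0.30716188 0.058     ] [0.53182981 0.11907578 0.058     ] 0.1946876802053557 -75.03671335249098
grip [0.49447144 0.25885731 0.058     ] [0.4925834  0.26592168 0.058     ]
stand foot c [0.5166235  0.17966671 0.01      ] dir [np.float64(-76.35287309349363), np.float64(-75.82679991860176)]
chan foot c [ 0.49861056 -0.22903705  0.01      ] dir [np.float64(-100.78136613863566), np.float64(-101.10864971471065)] [np.float64(0.12112281669667205), np.float64(0.0799053134589757)]
sleeve [ 0.50683605 -0.1905605   0.06      ]
[[ 0.893  0.451  0.   ]
 [ 0.451 -0.893 -0.   ]
 [-0.     0.    -1.   ]]
cam in tool [ 0.07185122 -0.00020047 -0.17942653] [[ 0.     1.    -0.   ]
 [-0.969 -0.    -0.248]
 [-0.248  0.     0.969]] 297.3186396354542
```

```bash
python3 -m jog '[[0,0.28,-0.293,0,-1.356],[0,0.28,-0.293,0,-1.356],[0,0.28,-0.293,0,-1.356],[0,0.28,-0.293,0,-1.356],[0,0.28,-0.293,0,-1.356],[0,0.28,-0.293,0,-1.356],[0,0.28,-0.293,0,-1.356],[0,0.28,-0.293,0,-1.356]]'
cat >> h.py <<'E'
def to(goal,ang):
    "shift in tool axes and twist to reach TCP goal with tool x at world yaw ang (deg)"
    s=bot.sense(); M=R.from_rotvec(s['ee_rot']).as_matrix()
    y=np.degrees(np.arctan2(M[1,0],M[0,0])); d=(ang-y+180)%360-180
    print('t',round(s['time_s'],2),'tcp',s['tool_pos'].round(4),'yaw',round(y,2),'shift',(M.T@(np.array(goal)-s['tool_pos'])).round(4),'twist',round(-np.radians(d),4),'F',s['ft_force'].round(2),'q',s['joint_pos'].round(2),'g',round(s['grip_force'],1),round(s['width'],3))
E
python3 -c "
from h import *
to([.493,.262,.205],104.5)"
```

```text
time_s: 2.9
tool_pos: [0.3774, -0.1233, 0.2056]
ee_rot: [1.915, 2.49, 0.001]
ft_force: [0.2, -1.1, -0.5]
width: 0.495
grip_force: 0.0
t 2.9 tcp [ 0.3774 -0.1233  0.2056] yaw 104.88 shift [0.3427 0.2106 0.0007] twist 0.0066 F [ 0.24 -1.12 -0.48] q [-0.53 -0.19  1.94  0.    1.39 -0.79] g 0.0 0.495
```

```bash
python3 -m jog '[[0,0.343,0.211,0,0],[0,0.343,0.211,0,0],[0,0.343,0.211,0,0],[0,0.343,0.211,0,0],[0,0.343,0.211,0,0],[0,0.343,0.211,0,0],[0,0.343,0.211,0,0],[0,0.343,0.211,0,0]]'
python3 - <<'E'
from h import *
w=cam('wrist'); cv2.imwrite('pics/w1.png',w['pixels'])
to([.493,.262,.205],104.5)
for l in ['axle_grip','axle_seat','axle_tip','stand_seat']:
    print(l,[(round(d['p'],2),np.round(d['xyz'],4).tolist(),proj(w,d['xyz'],True).round().tolist()) for d in bot.search_frame('wrist',l)[:3]])
E
```

```text
time_s: 3.9
tool_pos: [0.4955, 0.2611, 0.2052]
ee_rot: [-1.919, -2.487, 0.0]
ft_force: [-0.6, -0.7, -0.5]
width: 0.502
grip_force: 0.0
t 3.95 tcp [0.4952 0.2598 0.2051] yaw 104.6 shift [ 0.0027 -0.0016  0.0001] twist 0.0017 F [ 0.29  0.1  -0.39] q [ 0.33  0.17  1.58 -0.    1.39  0.07] g 0.0 0.499
axle_grip [(0.91, [0.4982, 0.2551, 0.069], [254.0, 192.0])]
axle_seat [(0.94, [0.4969, 0.2531, 0.0707], [253.0, 194.0])]
axle_tip [(0.76, [0.4965, 0.2536, 0.0685], [252.0, 193.0])]
stand_seat [(0.78, [0.3597, 0.1562, 0.012], [141.0, 225.0]), (0.77, [0.5216, 0.1795, 0.0078], [257.0, 238.0])]
```

View pics/w1.png

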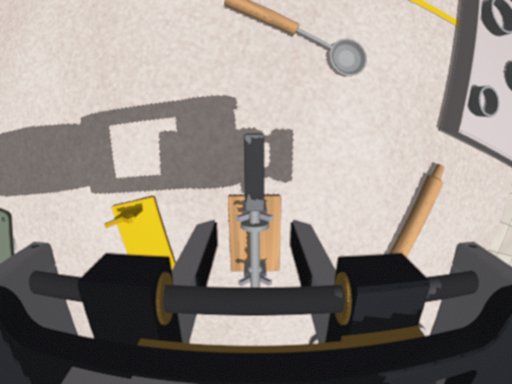

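Run:
```python
import cv2
i=cv2.imread('pics/w1.png')[125:295,210:300]
i=cv2.convertScaleAbs(cv2.resize(i,None,fx=3.5,fy=3.5,interpolation=cv2.INTER_CUBIC),alpha=1.3,beta=30)
cv2.imwrite('pics/w1c.png',i)
```

```text
(no output)
```

View pics/w1c.png

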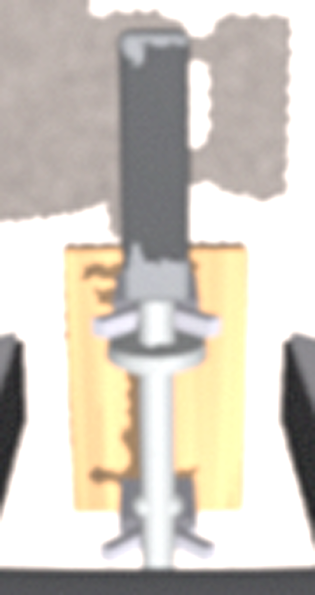

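```bash
cat > m.py <<'E'
from h import *
w=cam('wrist')
f=lambda x,y,z:atz(w,210+x/3.5,125+y/3.5,z,True)
a=f(154,36,.069);b=f(154,300,.069);c=f(157,535,.064); e=f(155,350,.075)
for n,p,q in(('handle',a,b),('rear-rod',a,c)): print(n,p.round(4),q.round(4),np.linalg.norm(q-p).round(4),np.degrees(np.arctan2(*(q-p)[[1,0]])))
u=(c-a)[:2]/np.linalg.norm((c-a)[:2])
print('u',u,'grip from rear',a[:2]+.05*u,'front',b[:2]-.036*u,'collar',e[:2]-.055*u)
F=[f(66,246,.01),f(244,246,.01),f(242,508,.01),f(75,508,.01)]
print('foot',np.mean(F,0),[np.linalg.norm(F[i]-F[(i+1)%4]).round(4) for i in range(4)],[np.degrees(np.arctan2(*(q-p)[[1,0]])) for p,q in((F[0],F[3]),(F[1],F[2]))])
p0=np.mean(F,0)[:2]; print('stand_seat',p0+.025*u,'grip nominal',p0-.058*u)
E
python3 m.py
```

```text
handle [0.4823 0.3122 0.069 ] [0.503  0.2316 0.069 ] 0.0832 -75.56822967272953
rear-rod [0.4823 0.3122 0.069 ] [0.5262 0.1458 0.064 ] 0.1723 -75.20317239196449
u [ 0.25539223 -0.96683753] grip from rear [0.49502742 0.2639002 ] front [0.4938109  0.26642876] collar [0.49293376 0.27059689]
foot [0.51734796 0.18081225 0.01      ] [np.float64(0.0664), np.float64(0.1106), np.float64(0.0682), np.float64(0.1105)] [np.float64(-75.24792734431888), np.float64(-74.33059670211678)]
stand_seat [0.52373276 0.15664131] grip nominal [0.50253521 0.23688883]
```

```bash
python3 -c "
from h import *
to([.4945,.2647,.039],104.7)"
```

```text
t 4.2 tcp [0.4954 0.2582 0.2056] yaw 104.4 shift [0.0065 0.0007 0.1666] twist -0.0052 F [-0.87 -0.24  0.06] q [ 0.33  0.17  1.58 -0.    1.39  0.07] g 0.0 0.499
```

```bash
python3 -m jog '[[0,0.0053,0.0003,0.05,-0.004],[0,0.0053,0.0003,0.1,-0.004],[0,0.0053,0.0003,0.135,-0.004],[0,0.0053,0.0003,0.155,-0.004],[0,0.0053,0.0003,0.166,-0.004],[0,0.0053,0.0003,0.166,-0.004],[-0.4,0.0053,0.0003,0.166,-0.004],[-0.5,0.0053,0.0003,0.166,-0.004]]' 20
python3 - <<'E'
from h import *
w=cam('wrist'); cv2.imwrite('pics/w2.png',w['pixels'])
to([.4945,.2647,.039],104.7)
E
```

```text
time_s: 5.2
tool_pos: [0.4955, 0.265, 0.0407]
ee_rot: [1.918, 2.487, 0.003]
ft_force: [0.7, -0.9, 0.2]
width: 0.321
grip_force: 0.0
t 5.25 tcp [0.4953 0.2649 0.0406] yaw 104.73 shift [-0.     -0.0009  0.0016] twist 0.0005 F [-0.76 -0.04 -0.48] q [ 0.34  0.37  1.71 -0.    1.06  0.08] g 0.0 0.281
```

View pics/w2.png

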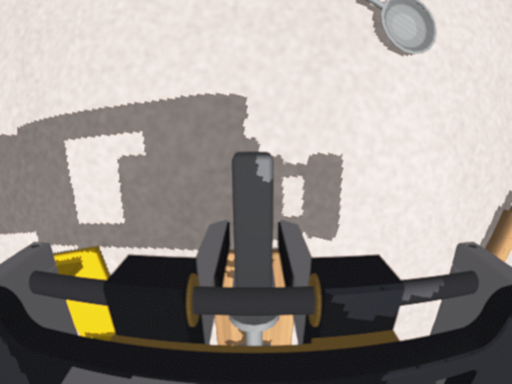

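```bash
python3 -m jog '[[-0.7,0,0,0,0],[-1,0,0,0,0],[-1,0,0,0,0],[-1,0,0,0,0]]' 50
python3 - <<'E'
from h import *
w=cam('wrist')
a=atz(w,252,155,.069,True);print('rear',a, [ (atz(w,x,230,.069,True)).round(4) for x in (233,272)])
to([.4945,.2647,.039],104.7)
E
```

```text
time_s: 5.75
tool_pos: [0.4953, 0.265, 0.0401]
ee_rot: [1.918, 2.487, 0.002]
ft_force: [1.6, 0.1, 3.0]
width: 0.23
grip_force: 50.0
rear [0.48101355 0.31711933 0.069     ] [array([0.4813, 0.2752, 0.069 ]), array([0.5018, 0.2806, 0.069 ])]
t 5.8 tcp [0.4953 0.265  0.0401] yaw 104.73 shift [-0.0001 -0.0008  0.0011] twist 0.0005 F [0.88 1.59 4.07] q [0.34 0.37 1.71 0.   1.06 0.08] g 50.0 0.231
```

```bash
python3 -m jog '[[-1,0,0,-0.01,0],[-1,0,0,-0.03,0],[-1,0,0,-0.06,0],[-1,0,0,-0.1,0],[-1,0,0,-0.13,0],[-1,0,0,-0.14,0],[-1,0,0,-0.14,0]]' 60
python3 - <<'E'
from h import *
t=cam('top'); cv2.imwrite('pics/t3.png',t['pixels']); s=cam('scene'); cv2.imwrite('pics/s3.png',s['pixels'])
to([.568,-.242,.18],79)
E
```

```text
time_s: 6.68
tool_pos: [0.4939, 0.2645, 0.179]
ee_rot: [-1.918, -2.487, 0.001]
ft_force: [-0.1, -0.2, -2.4]
width: 0.232
grip_force: 60.0
t 6.78 tcp [0.493  0.2641 0.1774] yaw 104.72 shift [-0.5086 -0.056  -0.0023] twist 0.4489 F [-0.46  0.96 -2.93] q [0.34 0.2  1.61 0.   1.34 0.08] g 60.0 0.229
```

```bash
python3 -m jog '[[-1,-0.04,-0.005,0,0],[-1,-0.1,-0.012,0,0],[-1,-0.16,-0.02,0,0],[-1,-0.22,-0.025,0,0],[-1,-0.28,-0.032,0,0],[-1,-0.34,-0.04,0,0],[-1,-0.4,-0.045,0,0],[-1,-0.45,-0.052,0,0]]'
python3 -m jog '[[-1,-0.04,-0.004,0,0.1],[-1,-0.055,-0.0057,0,0.25],[-1,-0.059,-0.0057,0,0.4],[-1,-0.059,-0.0057,0,0.449],[-1,-0.059,-0.0057,0,0.449],[-1,-0.059,-0.0057,0,0.449]]'
python3 - <<'E'
from h import *
w=cam('wrist'); cv2.imwrite('pics/w4.png',w['pixels'])
to([.568,-.242,.1794],79)
for l in ['sleeve_center','channel']:
    print(l,[(round(d['p'],2),np.round(d['xyz'],4).tolist(),proj(w,d['xyz'],True).round().tolist()) for d in bot.search_frame('wrist',l)[:2]])
E
```

```text
time_s: 7.78
tool_pos: [0.5573, -0.1855, 0.1771]
ee_rot: [-1.917, -2.484, 0.001]
ft_force: [0.7, 0.3, -2.4]
width: 0.233
grip_force: 60.0
time_s: 8.52
tool_pos: [0.5674, -0.2418, 0.1781]
ee_rot: [-2.422, -1.998, 0.001]
ft_force: [0.6, -0.0, -2.2]
width: 0.227
grip_force: 60.0
t 8.57 tcp [ 0.5676 -0.2419  0.1785] yaw 79.04 shift [-0.      0.0004 -0.0009] twist 0.0007 F [ 0.06 -0.09 -2.27] q [-0.54  0.32  1.46  0.    1.37 -0.35] g 60.0 0.226
sleeve_center [(0.57, [0.5091, -0.1906, 0.0648], [187.0, 154.0])]
channel [(0.56, [0.5083, -0.2435, 0.0238], [204.0, 194.0])]
```

View pics/w4.png

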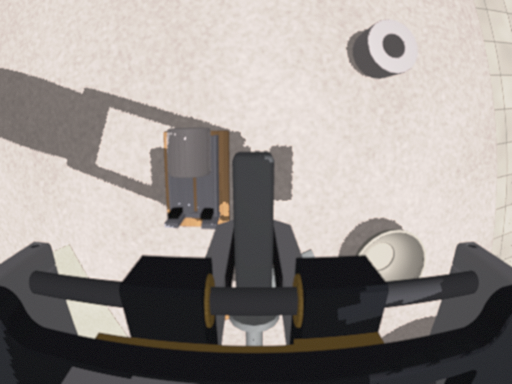

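Run:
```python
import cv2
i=cv2.imread('pics/w4.png')[118:234,150:240]
i=cv2.convertScaleAbs(cv2.resize(i,None,fx=5,fy=5,interpolation=cv2.INTER_CUBIC),alpha=2.2,beta=10)
cv2.imwrite('pics/w4c.png',i)
```

```text
(no output)
```

View pics/w4c.png

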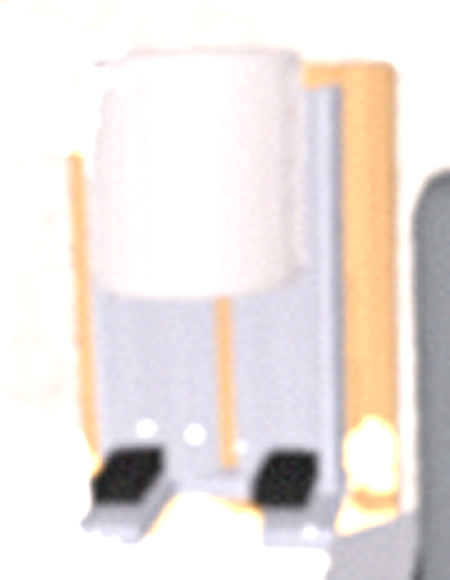

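```bash
cat > fit.py <<'E'
from h import *
from scipy.optimize import least_squares
w=cam('wrist'); px=lambda x,y:(150+x/5,118+y/5)
o=-w['R'].T@w['t']
G=[(222,310),(226,380),(231,460)]; RE=[(397,80),(397,300),(398,400)]; LE=[(72,160),(79,250),(88,400)]
SL=[(95,120),(93,175),(92,250)]; SR=[(302,100),(303,175),(302,250)]
def lat(p,z,P):
    q=atz(w,*px(*P),z,True)[:2]; v=np.array([np.cos(p[2]),np.sin(p[2])]); n=np.array([-v[1],v[0]])
    return (q-p[:2])@n
def tang(p,P,s):
    O,d=ray(w,*px(*P),True); v=np.array([np.cos(p[2]),np.sin(p[2]),0]); c=np.array([p[0],p[1],.045])
    m=np.cross(v,d); m/=np.linalg.norm(m); return s*((O-c)@m) # signed dist between ray and axis
def res(p):
    a=[lat(p,.01,P) for P in G]; b=[lat(p,.005,P)-.04 for P in RE]; c=[lat(p,.01,P)+.04 for P in LE]
    t=[abs(tang(p,P,1))-.023 for P in SL+SR]
    return np.array(a+b+c+t)
def solve(p,idx):
    return least_squares(lambda q:res(np.r_[q[:1],p[1],q[1:]])[idx],[p[0],p[2]]).x
p=np.array([.507,-.19,np.radians(-101)])
for nm,idx in(('all',list(range(15))),('sleeve',list(range(9,15))),('foot',list(range(3,9))),('groove',[0,1,2])):
    q=solve(p,idx); print(nm,'x at y=-.19:',q[0].round(4),'ang',np.degrees(q[1]).round(2),(res(np.r_[q[0],-.19,q[1]])*1e3).round(1))
a=atz(w,*px(200,285),.06,True);b=atz(w,*px(200,52),.06,True);print('sleeve front,rear',a,b,'cheeks',atz(w,*px(128,450),.06,True),atz(w,*px(287,455),.06,True))
to([0,0,0],79)
E
python3 fit.py
```

```text
all x at y=-.19: 0.5084 ang -102.34 [-2.2 -1.6 -0.9 -0.5  0.1  0.5  0.8  2.   2.7 -0.9 -0.2  0.4 -0.6 -0.4
 -0.6]
sleeve x at y=-.19: 0.5082 ang -103.3 [-1.4 -0.5  0.5 -0.6  0.9  1.6  0.9  2.5  3.9 -0.8 -0.4 -0.  -0.8 -0.2
 -0.2]
foot x at y=-.19: 0.5088 ang -101.23 [-3.3 -3.1 -2.8 -0.5 -1.  -1.1  0.4  1.1  1.1 -0.7  0.2  1.1 -0.8 -0.8
 -1.3]
groove x at y=-.19: 0.5048 ang -100.37 [-0.   0.  -0.   3.6  2.4  1.9  4.3  4.7  4.1 -4.6 -3.6 -2.4  3.3  3.
  2.2]
sleeve front,rear [ 0.50656255 -0.21343414  0.06      ] [ 0.51728348 -0.16648317  0.06      ] cheeks [ 0.48219388 -0.24521088  0.06      ] [ 0.51626444 -0.25270272  0.06      ]
t 8.72 tcp [ 0.568  -0.2421  0.1793] yaw 79.03 shift [ 0.1295 -0.6036  0.1795] twist 0.0005 F [ 0.28  0.1  -2.25] q [-0.54  0.32  1.46  0.    1.37 -0.35] g 60.0 0.23
```

```bash
python3 -m jog '[[-1,0.04,-0.012,0,0.003],[-1,0.09,-0.026,0,0.003],[-1,0.14,-0.04,0.02,0.003],[-1,0.19,-0.055,0.06,0.003],[-1,0.225,-0.066,0.1,0.003],[-1,0.234,-0.068,0.135,0.003],[-1,0.234,-0.068,0.153,0.003],[-1,0.234,-0.068,0.153,0.003]]'
python3 - <<'E'
from h import *
w=cam('wrist'); cv2.imwrite('pics/w5.png',w['pixels'])
t=cam('top'); s=cam('scene'); to([.546,.001,.0264],78.8)
sc=lambda im,c,h,k,z:cv2.convertScaleAbs(cv2.resize(im['pixels'][c[1]-h[1]:c[1]+h[1],c[0]-h[0]:c[0]+h[0]],None,fx=k,fy=k,interpolation=cv2.INTER_CUBIC),alpha=z,beta=10)
P=np.array([.53,-.09,.045]); ct=proj(t,P).round().astype(int); cs=proj(s,P).round().astype(int); print(ct,cs)
cv2.imwrite('pics/t5.png',t['pixels']);cv2.imwrite('pics/s5.png',s['pixels'])
cv2.imwrite('pics/c5.png',np.hstack([sc(t,ct,(55,40),7,1.4)[:,:],np.zeros((560,1,3),np.uint8)])[:, :770])
cv2.imwrite('pics/d5.png',sc(s,cs,(50,35),8,1.5))
E
```

```text
time_s: 9.72
tool_pos: [0.5453, 0.0, 0.0256]
ee_rot: [-2.426, -1.994, 0.003]
ft_force: [-0.7, -0.9, -1.1]
width: 0.231
grip_force: 60.0
t 9.88 tcp [ 0.5479 -0.0007  0.0282] yaw 78.77 shift [ 0.0013 -0.0022  0.0018] twist -0.0006 F [ 0.52  0.07 -1.55] q [-0.16  0.36  1.75 -0.    1.02  0.04] g 60.0 0.231
[292 203] [259 176]
```

View pics/c5.png

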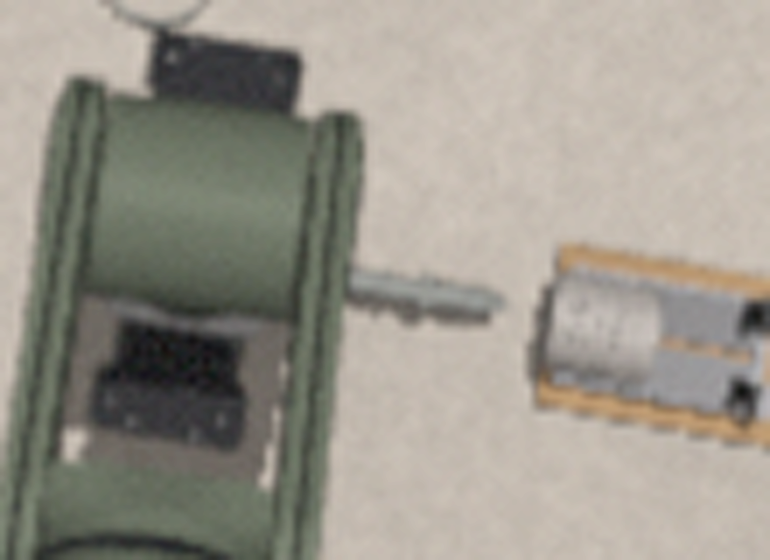

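View pics/d5.png

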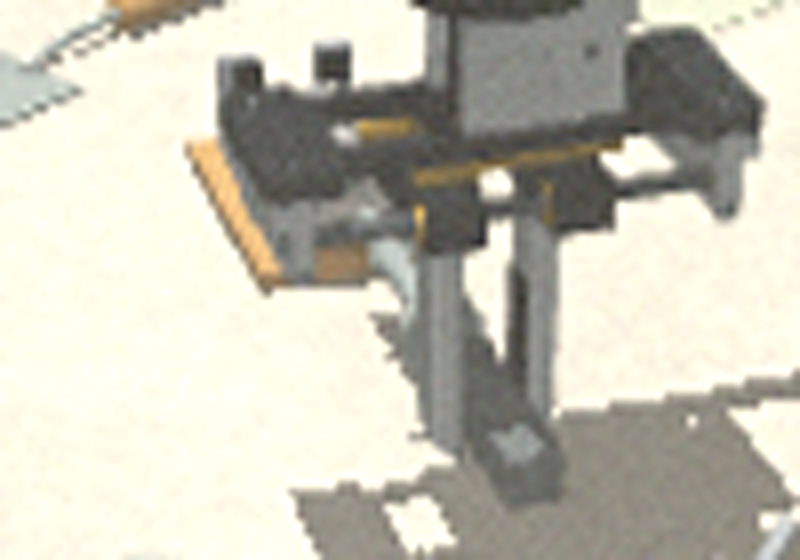

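Run:
```python
from h import *
t=cam('top'); g=cv2.cvtColor(t['pixels'],cv2.COLOR_BGR2GRAY).astype(int)
print('rod cols; rows 198..212')
for u in range(288,312,2): print(u,g[198:213,u])
print('sleeve cols rows 198..224')
for u in range(312,336,3): print(u,g[196:226,u])
for p in([.5467-.0293,-.148,.045],[.5083,-.19,.045],[.5083,-.19,.068]): print(proj(t,p))
```

```text
rod cols; rows 198..212
288 [117 122 109  95 101  95  74  69  78 108 127 125 123 123 123]
290 [130 130 120 103 102 101  80  64  70  97 124 124 126 126 127]
292 [126 129 125 114 103 104  86  63  66  98 127 126 125 127 128]
294 [126 127 128 117  97  99  95  77  70  82 106 123 126 125 125]
296 [128 127 127 115  95  99  97  85  71  63  91 119 127 125 126]
298 [129 129 128 117  98 102 104  90  75  66 100 128 130 129 127]
300 [130 129 130 129 117  97  99  92  77  71  98 127 130 128 126]
302 [128 128 128 129 119 101  99  99  81  64  68  99 125 126 127]
304 [126 128 130 128 125 111 101 104  86  63  70  97 123 126 127]
306 [129 127 127 125 128 115  96  96  90  75  72 101 126 128 129]
308 [130 127 126 129 128 124 112  97  97 104 123 128 125 126 127]
310 [128 128 128 129 128 126 126 125 125 124 126 128 128 126 130]
sleeve cols rows 198..224
312 [127 131 133 133 132 131 130 131 131 132 128 127 127 126 127 113  94  93
  90  92  92 110 128 128 128 125 125 127 126 127]
315 [127 128 129 127 126 127 123 102  67  61  58  64  66  75  79  91  90  85
  75  67  65  69  93 105  94 104 128 130 129 131]
318 [129 123 105 103 105  97 101 110 114 119 118 120 131 126 113 102 106 102
  89  76  89  96  91 110 108 106 118 129 128 127]
321 [130 123 109 104 109 108 100 101 110 117 119 125 131 131 126 117 109 105
  96  82  72  85  90  85 107  99 104 128 130 129]
324 [129 126 119 102 102 110 106  96 104 112 119 124 128 123 114 114 105 109
 103  95  83  87  91  90 107 108  98 105 125 125]
327 [128 129 125 107 102 108 114 108 101 111 115 119 124 125 124 128 124 115
 106  96  85  83  90  89  84 105  99 105 126 126]
330 [129 131 129 122 105 106 112 106  97  99 109 117 124 127 130 126 117 108
 106 102  99 100 102  92  76  91 107  98 105 126]
333 [132 131 130 121 107 104 108 109 105  96  95  95  94  94  94  98 103 101
 103 103 103 100 102 105 100  84 105 100 106 125]
[309.34705372 206.80599109]
[322.24704337 209.22084508]
[323.11556721 208.96496376]
```

```bash
cat > topm.py <<'E'
from h import *
t=cam('top'); g=cv2.cvtColor(t['pixels'],cv2.COLOR_BGR2GRAY).astype(float)
def edge(u,v0,v1,lev,down):  # first crossing below lev scanning v0->v1
    st=1 if v1>v0 else -1
    for v in range(v0,v1,st):
        a,b=g[v,u],g[v+st,u]
        if b<lev<=a: return v+st*(a-lev)/(a-b)
v=np.array([np.cos(np.radians(-101.2)),np.sin(np.radians(-101.2))]); n=np.array([-v[1],v[0]])
L=lambda u,r,z:(atz(t,u,r,z)[:2]-[.5083,-.19])@n*1e3
for nm,cols,a,b,z,lev in(('rod up',range(290,307),192,212,.048,115),('foot up',range(320,336),190,210,.01,117),('foot lo',range(320,336),232,212,.005,115)):
    X=[(u,edge(u,a,b,lev,1)) for u in cols]; X=[(u,e) for u,e in X if e]
    l=np.array([L(u,e,z) for u,e in X]); k=np.polyfit([u for u,_ in X],l,1)
    print(nm,'lat mm',np.median(l).round(2),'slope deg',np.degrees(np.arctan(k[0]*.304)).round(2),l.round(1))
to([0,0,0],78.8)
E
python3 topm.py
```

```text
rod up lat mm 11.1 slope deg 0.21 [10.7 11.3 10.7 10.3 10.9 11.1 12.4 12.7 12.6 10.8 10.8 11.1 11.4 12.
 10.8 10.6 11.1]
foot up lat mm 40.5 slope deg 0.1 [41.1 40.7 40.6 40.1 39.8 40.2 40.9 40.4 41.2 39.3 39.2 40.4 41.1 41.
 41.9 39.7]
foot lo lat mm -42.87 slope deg -0.27 [-43.3 -42.5 -41.  -41.9 -44.1 -43.8 -43.4 -42.4 -40.5 -41.5 -44.  -43.9
 -43.4 -42.4 -39.7 -44.8]
t 9.97 tcp [ 0.5477 -0.0006  0.0282] yaw 78.77 shift [-0.1061 -0.5374  0.0263] twist -0.0006 F [-0.08 -0.27 -2.92] q [-0.16  0.36  1.75 -0.    1.02  0.04] g 60.0 0.23
```

```bash
python3 -m jog '[[-1,0,-0.0025,0.0005,0],[-1,0,-0.005,0.001,0],[-1,-0.005,-0.005,0.001,0],[-1,-0.01,-0.005,0.001,0],[-1,-0.01,-0.005,0.001,0],[-1,-0.01,-0.005,0.001,0]]'
sed -i 's/range(290,307)/range(292,310)/' topm.py; python3 topm.py
```

```text
time_s: 10.72
tool_pos: [0.5391, -0.0086, 0.0254]
ee_rot: [-2.427, -1.994, -0.0]
ft_force: [0.2, -0.2, -1.9]
width: 0.227
grip_force: 60.0
rod up lat mm 4.44 slope deg 0.48 [2.7 4.  4.7 4.4 5.1 3.9 3.3 4.3 5.7 5.1 4.9 3.8 3.1 5.  4.6 4.5 4.9 3.7]
foot up lat mm 40.45 slope deg -0.13 [41.5 40.8 40.2 39.9 39.9 40.3 40.9 40.6 41.6 39.4 39.4 40.4 41.3 40.8
 41.9 39.2]
foot lo lat mm -42.86 slope deg -0.27 [-43.3 -42.4 -41.1 -41.6 -44.3 -44.1 -43.3 -42.1 -40.5 -41.7 -44.2 -44.
 -43.4 -42.3 -40.1 -44.5]
t 10.78 tcp [ 0.5391 -0.0085  0.0254] yaw 78.82 shift [-0.0962 -0.5306  0.0254] twist 0.0004 F [-0.03  0.35 -2.3 ] q [-0.18  0.35  1.77  0.    1.02  0.02] g 60.0 0.229
```

```bash
python3 -m jog '[[-1,0,0.0012,-0.0015,0],[-1,-0.004,0.0012,-0.0015,0],[-1,-0.008,0.0012,-0.0015,0],[-1,-0.008,0.0012,-0.0015,0]]'
python3 topm.py
```

```text
time_s: 11.28
tool_pos: [0.5386, -0.0169, 0.0269]
ee_rot: [-2.428, -1.994, 0.0]
ft_force: [-0.6, 0.3, -1.7]
width: 0.232
grip_force: 60.0
rod up lat mm 5.67 slope deg -0.54 [7.2 5.1 6.1 6.4 6.  5.  5.1 5.4 8.2 9.2 8.3 5.9 4.9 5.2 5.4 5.1]
foot up lat mm 40.46 slope deg -0.26 [41.2 40.8 40.4 39.9 40.  40.3 41.1 40.5 41.3 39.6 39.2 40.2 40.8 41.
 42.  39.1]
foot lo lat mm -42.82 slope deg -0.41 [-43.3 -42.2 -41.3 -41.9 -44.3 -43.9 -43.3 -42.3 -40.5 -42.3 -44.1 -44.
 -43.4 -42.4 -40.1 -44.8]
t 11.32 tcp [ 0.5386 -0.0167  0.0269] yaw 78.8 shift [-0.0882 -0.5316  0.027 ] twist -0.0 F [-0.02 -0.66 -2.29] q [-0.19  0.35  1.77  0.    1.02  0.  ] g 60.0 0.234
```

```bash
python3 -m jog '[[-1,-0.004,0,0,0],[-1,-0.008,0,0,0],[-1,-0.011,0,0,0],[-1,-0.014,0,0,0],[-1,-0.014,0,0,0]]'
python3 -m jog '[[-1,-0.003,0,0,0],[-1,-0.006,0,0,0],[-1,-0.009,0,0,0],[-1,-0.012,0,0,0],[-1,-0.012,0,0,0]]'
python3 - <<'E'
from h import *
t=cam('top'); to([0,0,0],78.8); cv2.imwrite('pics/t6.png',t['pixels'])
cv2.imwrite('pics/c6.png',cv2.convertScaleAbs(cv2.resize(t['pixels'][183:233,270:350],None,fx=8,fy=8,interpolation=cv2.INTER_CUBIC),alpha=1.4))
E
```

```text
time_s: 11.95
tool_pos: [0.5361, -0.0306, 0.027]
ee_rot: [2.427, 1.994, 0.0]
ft_force: [-0.2, -0.7, -1.6]
width: 0.232
grip_force: 60.0
time_s: 12.58
tool_pos: [0.5337, -0.0424, 0.027]
ee_rot: [2.427, 1.994, -0.0]
ft_force: [-0.6, 0.1, -2.1]
width: 0.231
grip_force: 60.0
t 12.62 tcp [ 0.5337 -0.0423  0.027 ] yaw 78.82 shift [-0.062  -0.5318  0.0269] twist 0.0004 F [ 1.33  0.71 -2.12] q [-0.24  0.34  1.78 -0.    1.02 -0.05] g 60.0 0.234
```

View pics/c6.png

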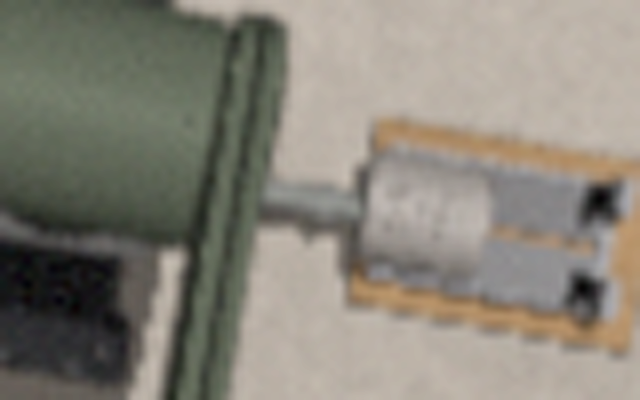

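```bash
python3 -m jog '[[-1,-0.004,0,0,0],[-1,-0.008,0,0,0],[-1,-0.012,0,0,0],[-1,-0.015,0,0,0],[-1,-0.018,0,0,0]]'
python3 -m jog '[[-1,-0.003,0,0,0],[-1,-0.006,0,0,0],[-1,-0.009,0,0,0],[-1,-0.012,0,0,0],[-1,-0.015,0,0,0]]'
python3 -m jog '[[-1,-0.0025,0,0,0],[-1,-0.005,0,0,0],[-1,-0.0075,0,0,0]]'
python3 - <<'E'
from h import *
t=cam('top'); to([0,0,0],78.8); cv2.imwrite('pics/t7.png',t['pixels'])
print(bot.search_frame('top','sleeve_center')[:1])
g=cv2.cvtColor(t['pixels'],cv2.COLOR_BGR2GRAY)
for v in(208,211): print(g[v,305:355])
E
```

```text
time_s: 13.25
tool_pos: [0.5301, -0.0598, 0.027]
ee_rot: [-2.427, -1.994, -0.0]
ft_force: [1.5, 0.7, -1.7]
width: 0.227
grip_force: 60.0
time_s: 13.88
tool_pos: [0.5272, -0.0746, 0.0269]
ee_rot: [-2.427, -1.995, 0.0]
ft_force: [0.7, 0.6, -1.4]
width: 0.23
grip_force: 60.0
time_s: 14.25
tool_pos: [0.5258, -0.0819, 0.0269]
ee_rot: [-2.427, -1.995, 0.0]
ft_force: [0.6, 1.8, -3.1]
width: 0.231
grip_force: 60.0
t 14.3 tcp [ 0.5257 -0.0822  0.0269] yaw 78.82 shift [-0.0212 -0.5317  0.027 ] twist 0.0004 F [ 0.62  0.47 -1.77] q [-0.32  0.34  1.79 -0.    1.02 -0.12] g 60.0 0.229
[{'xyz': [0.5009, -0.2118, 0.0652], 'p': 0.6}]
[ 68  72  69  72  68  46  31  66  73  61  47  70  76  82  88  88  85  90
  86  66 113 128 131 129 127 116 111 117 118 117 119 115 111 115 113  98
  95  76  36  15  22  44  96 120 115 105 104 123 130 129]
[ 59  63  65  62  43  33  58  72  68  48  62  72  65  65  69  76  85  93
  90  80 114 125 124 125 112 101 110 128 132 132 130 122 126 128 127 107
  96  81  78  94  99  99 108 112 112 115 116 127 129 131]
```

```bash
python3 -m jog '[[-1,-0.002,0,0,0],[-1,-0.004,0,0,0]]' | grep -E 'pos|force'
python3 -m jog '[[-1,-0.0015,0,0,0],[-1,-0.003,0,0,0]]'| grep -E 'pos|force'
python3 -m jog '[[-1,-0.001,0,0,0],[-1,-0.002,0,0,0]]'| grep -E 'pos|force'
python3 -m jog '[[-1,-0.001,0,0,0],[-1,-0.002,0,0,0]]'| grep -E 'pos|force'
```

```text
tool_pos: [0.525, -0.0857, 0.0269]
ft_force: [0.3, 0.9, -1.9]
grip_force: 60.0
tool_pos: [0.5244, -0.0887, 0.0269]
ft_force: [0.3, 0.6, -1.7]
grip_force: 60.0
tool_pos: [0.524, -0.0907, 0.0269]
ft_force: [0.1, 1.1, -2.4]
grip_force: 60.0
tool_pos: [0.5236, -0.0926, 0.0269]
ft_force: [0.7, 0.6, -2.0]
grip_force: 60.0
```

```bash
for i in 1; do :; done
python3 -m jog '[[-1,-0.001,0,0,0],[-1,-0.002,0,0,0]]'| grep -E 'pos|ft_force'
python3 -m jog '[[-1,-0.001,0,0,0],[-1,-0.002,0,0,0]]'| grep -E 'pos|ft_force'
python3 - <<'E'
from h import *
t=cam('top'); to([0,0,0],78.8)
g=cv2.cvtColor(t['pixels'],cv2.COLOR_BGR2GRAY)
print(np.arange(320,350));
for v in(206,208,211): print(g[v,320:350])
E
```

```text
tool_pos: [0.5234, -0.094, 0.0269]
ft_force: [1.4, 3.3, -1.3]
tool_pos: [0.5233, -0.0958, 0.0271]
ft_force: [2.2, 2.2, -2.3]
t 15.9 tcp [ 0.5232 -0.0965  0.0271] yaw 78.86 shift [-0.0064 -0.532   0.0267] twist 0.001 F [ 0.84  1.31 -2.07] q [-0.35  0.34  1.79 -0.    1.01 -0.15] g 60.0 0.231
[320 321 322 323 324 325 326 327 328 329 330 331 332 333 334 335 336 337
 338 339 340 341 342 343 344 345 346 347 348 349]
[ 68  43  64  73  68  88  94  79  59  99 113 113 111 109 107 108 104 103
 102 100 100  95  96  81  55  41  50  75 116 121]
[ 55  54  70  78  83  90  83  75  68 114 119 115 117 121 118 121 115 113
 115 112 109 109 110 110  62  18  43  95 119 112]
[ 50  66  71  73  82  89  95  72  87  98  99 112 126 131 131 130 125 128
 131 131 128 123 114 119 107  98 101 106 111 111]
```

```bash
python3 -m jog '[[-1,-0.0015,0,0,0],[-1,-0.003,0,0,0],[-1,-0.0045,0,0,0]]'| grep -E 'pos|ft_force'
python3 -m jog '[[-1,-0.0015,0,0,0],[-1,-0.003,0,0,0],[-1,-0.0045,0,0,0]]'| grep -E 'pos|ft_force'
python3 -m jog '[[-1,-0.0015,0,0,0],[-1,-0.003,0,0,0],[-1,-0.0045,0,0,0]]'| grep -E 'pos|ft_force'
```

```text
tool_pos: [0.5222, -0.1013, 0.0271]
ft_force: [1.0, 1.9, -1.2]
tool_pos: [0.5212, -0.1055, 0.027]
ft_force: [1.1, 0.9, -0.9]
tool_pos: [0.5203, -0.1098, 0.0269]
ft_force: [1.1, 2.3, -1.3]
```

```bash
python3 -m jog '[[-1,-0.002,0,0,0],[-1,-0.004,0,0,0],[-1,-0.006,0,0,0],[-1,-0.008,0,0,0],[-1,-0.01,0,0,0]]'| grep -E 'pos|ft_force'
python3 -m jog '[[-1,-0.002,0,0,0],[-1,-0.004,0,0,0],[-1,-0.006,0,0,0],[-1,-0.008,0,0,0],[-1,-0.01,0,0,0]]'| grep -E 'pos|ft_force|time'
python3 - <<'E'
from h import *
t=cam('top'); to([0,0,0],78.8)
g=cv2.cvtColor(t['pixels'],cv2.COLOR_BGR2GRAY)
for v in(206,208,211): print(g[v,320:350])
E
```

```text
tool_pos: [0.5183, -0.1197, 0.0269]
ft_force: [1.1, 1.3, -0.7]
time_s: 18.27
tool_pos: [0.5164, -0.1295, 0.027]
ft_force: [2.1, 0.4, -1.0]
t 18.32 tcp [ 0.5164 -0.1298  0.027 ] yaw 78.83 shift [ 0.0273 -0.5317  0.0269] twist 0.0005 F [ 0.18 -0.44 -0.97] q [-0.41  0.34  1.79 -0.    1.02 -0.21] g 60.0 0.228
[ 82  81  81  81  84  84  84  85  87  84  59  41  64  73  69  50  67  76
  79  91  98  99  97  81  54  41  54  77 115 119]
[ 75  74  77  78  81  80  80  80  84  69  42  53  72  72  47  55  71  73
  98 110 110 111 112 108  63  19  42  96 119 114]
[ 69  71  71  72  74  73  74  73  58  35  44  67  73  47  55  70  83 121
 132 131 130 126 112 110  97  90  88 105 113 112]
```

```bash
python3 -m jog '[[-1,-0.002,0,0,0],[-1,-0.004,0,0,0],[-1,-0.006,0,0,0],[-1,-0.008,0,0,0],[-1,-0.01,0,0,0]]'| grep -E 'pos|ft_force'
python3 -m jog '[[-1,-0.001,0,0,0],[-1,-0.002,0,0,0]]'| grep -E 'pos|ft_force'
python3 -m jog '[[-1,-0.001,0,0,0],[-1,-0.002,0,0,0]]'| grep -E 'pos|ft_force'
python3 -m jog '[[-1,-0.001,0,0,0],[-1,-0.002,0,0,0]]'| grep -E 'pos|ft_force'
```

```text
tool_pos: [0.5145, -0.1393, 0.027]
ft_force: [1.9, 1.9, -0.9]
tool_pos: [0.5141, -0.1412, 0.0269]
ft_force: [1.1, 2.1, -0.9]
tool_pos: [0.5137, -0.1432, 0.027]
ft_force: [1.9, 0.9, -2.2]
tool_pos: [0.5134, -0.1451, 0.027]
ft_force: [1.9, 1.6, -1.9]
```

```bash
python3 -m jog '[[-1,-0.0007,0,0,0],[-1,-0.0014,0,0,0]]'| grep -E 'pos|ft_force'
python3 -m jog '[[-1,-0.0006,0,0,0],[-1,-0.0012,0,0,0]]'| grep -E 'pos|ft_force'
python3 -m jog '[[-1,-0.0005,0,0,0],[-1,-0.001,0,0,0]]'| grep -E 'pos|ft_force'
python3 - <<'E'
from h import *
t=cam('top'); to([0,0,0],78.8); cv2.imwrite('pics/t8.png',t['pixels'])
g=cv2.cvtColor(t['pixels'],cv2.COLOR_BGR2GRAY)
for v in(208,211,213): print(g[v,325:358])
E
```

```text
tool_pos: [0.5131, -0.1466, 0.027]
ft_force: [1.1, 0.9, -1.4]
tool_pos: [0.5129, -0.1478, 0.027]
ft_force: [1.0, 0.3, -2.4]
tool_pos: [0.5126, -0.1488, 0.0269]
ft_force: [0.7, -0.6, -2.0]
t 20.5 tcp [ 0.5126 -0.1489  0.0269] yaw 78.83 shift [ 0.0468 -0.5318  0.0269] twist 0.0006 F [ 0.33  0.52 -1.53] q [-0.44  0.34  1.79 -0.    1.02 -0.25] g 60.0 0.232
[ 75  77  78  78  81  81  83  82  84  84  86  82  76  48  53  69  73  45
  58  71  67  56  95 119 114 105 106 123 130 131 130 128 126]
[ 73  71  72  71  73  75  77  76  79  79  80  62  38  53  72  72  44  60
  70  74  85  89 107 112 113 117 116 126 130 130 128 127 128]
[ 66  66  69  68  69  70  72  72  74  74  56  34  38  69  73  57  46  69
  82  92 102 104 102 100  97  92  96  97 111 118 127 129 130]
```

```bash
python3 -m jog '[[-1,-0.0005,0,0,0],[-1,-0.001,0,0,0]]'| grep -E 'pos|ft_force'
python3 -m jog '[[-1,-0.0005,0,0,0],[-1,-0.0008,0,0,0]]'| grep -E 'pos|ft_force'
```

```text
tool_pos: [0.5125, -0.1497, 0.027]
ft_force: [0.3, -0.8, -1.4]
tool_pos: [0.5124, -0.1502, 0.0269]
ft_force: [1.2, 0.1, -2.0]
```

```bash
python3 -m jog '[[-1,-0.0005,0,0,0],[-1,-0.0008,0,0,0]]'| grep -E 'pos|ft_force'
```

```text
tool_pos: [0.5122, -0.1511, 0.027]
ft_force: [1.7, 0.7, -1.2]
```

```bash
python3 -m jog '[[-1,-0.0005,0,0,0],[-1,-0.0008,0,0,0]]'| grep -E 'pos|ft_force'
```

```text
tool_pos: [0.5121, -0.1517, 0.027]
ft_force: [2.0, 2.1, -1.6]
```

```bash
python3 -m jog '[[-1,-0.0005,0,0,0],[-1,-0.0008,0,0,0]]'| grep -E 'pos|ft_force'
```

```text
tool_pos: [0.512, -0.152, 0.027]
ft_force: [3.3, 4.9, -0.3]
```

```bash
python3 -m jog '[[-1,-0.0004,0,0,0],[-1,-0.0008,0,0,0]]'| grep -E 'pos|ft_force'
```

```text
tool_pos: [0.512, -0.1522, 0.027]
ft_force: [3.2, 6.7, -0.7]
```

```bash
python3 -m jog '[[-1,0.001,0,0,0],[-1,0.0015,0,0,0],[-1,0.0015,0,-0.005,0],[-1,0.0015,0,-0.015,0],[-1,0.0015,0,-0.035,0],[-1,0.0015,0,-0.065,0],[-1,0.0015,0,-0.1,0],[-1,0.0015,0,-0.13,0]]'| grep -E 'time|pos|ft_force'
python3 -m jog '[[-1,0,0,-0.005,0],[-1,0,0,-0.005,0]]'| grep -E 'time|pos|ft_force'
python3 - <<'E'
from h import *
t=cam('top'); s=cam('scene'); w=cam('wrist'); to([.4953,.265,.14],104.72)
k=lambda im,c,m:cv2.resize(im['pixels'][c[1]:c[1]+70,c[0]:c[0]+90],None,fx=4.4,fy=4.4,interpolation=cv2.INTER_CUBIC)
S=s['pixels'][90:190,190:300]; T=t['pixels'][170:240,280:370]
cv2.imwrite('pics/c9.png',np.hstack([cv2.resize(S,(400,364),interpolation=cv2.INTER_CUBIC),cv2.resize(T,(400,364),interpolation=cv2.INTER_CUBIC)]))
cv2.imwrite('pics/w9.png',w['pixels'])
E
```

```text
time_s: 23.0
tool_pos: [0.5115, -0.1532, 0.1588]
ft_force: [-0.3, -0.2, -5.1]
time_s: 23.25
tool_pos: [0.5113, -0.1523, 0.1616]
ft_force: [-0.7, 0.2, -3.7]
t 23.4 tcp [ 0.5106 -0.1516  0.1601] yaw 78.82 shift [ 0.4057 -0.0957  0.0207] twist -0.4521 F [ 0.14  0.8  -3.93] q [-0.45  0.16  1.69 -0.    1.29 -0.26] g 60.0 0.231
```

View pics/c9.png

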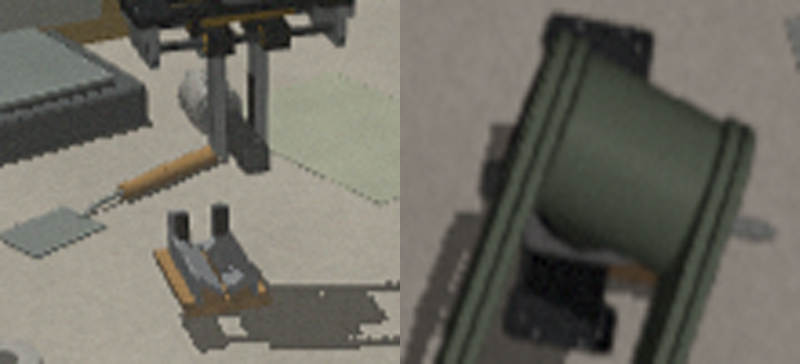

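```bash
python3 -m jog '[[-1,0.02,-0.005,0,0],[-1,0.06,-0.014,0,0],[-1,0.11,-0.026,0,0],[-1,0.16,-0.038,0,0],[-1,0.21,-0.05,0,0],[-1,0.26,-0.061,0,0],[-1,0.31,-0.073,0,0],[-1,0.355,-0.084,0,0]]'| grep -E 'time|pos|ft_force'
python3 -m jog '[[-1,0.03,-0.007,0,-0.08],[-1,0.045,-0.011,0,-0.2],[-1,0.0507,-0.0117,0,-0.33],[-1,0.0507,-0.0117,0,-0.42],[-1,0.0507,-0.0117,0,-0.452],[-1,0.0507,-0.0117,0,-0.452],[-1,0.0507,-0.0117,0,-0.452],[-1,0.0507,-0.0117,0,-0.452]]'| grep -E 'time|pos|ft_force'
python3 - <<'E'
from h import *
w=cam('wrist'); cv2.imwrite('pics/w10.png',w['pixels']); bot.get_image('wrist'); to([.4953,.265,.0401],104.72)
E
```

```text
time_s: 24.4
tool_pos: [0.4968, 0.2155, 0.1613]
ft_force: [0.3, 0.3, -2.8]
time_s: 25.4
tool_pos: [0.4966, 0.2644, 0.1619]
ft_force: [-0.6, -0.4, -3.2]
t 25.5 tcp [0.4967 0.2644 0.162 ] yaw 104.69 shift [ 0.0009 -0.0013  0.1219] twist -0.0004 F [ 0.36 -1.04 -3.34] q [0.34 0.22 1.62 0.   1.3  0.08] g 60.0 0.228
```

Run:
```python
import cv2
for n in('w2','w4','w9','w10'):
    g=cv2.imread(f'pics/{n}.png',0); print(n,g[146:164,246],g[146:164,258]); print(g[200,224:290:1])
```

```text
w2 [125 125 126 126 121  99  70  56  57  61  66  69  71  71  72  72  72  72] [134 139 153 170 167 134  80  56  60  79  98 114 127 136 145 146 146 136]
[125 124 125 124 124 123 123 116  96  72  65  68  69  70  71  72  70  71
  71  73  72  73  74  72  72  73  72  73  71  71  72  72  71  72  73  72
  72  71  72  72  73  73  72  72  71  70  67  64  76  97 117 123 123 123
 124 124 122 135 177 219 230 230 229 229 228 228]
w4 [159 128 121 122 117  96  67  53  52  57  61  63  65  67  67  68  66  66] [226 225 225 217 179 122  69  50  52  55  61  64  65  66  66  67  67  67]
[ 98  97  94  91  88  98 115 123 111  83  62  61  64  65  65  66  65  66
  66  67  68  66  66  65  65  68  67  67  67  64  66  68  67  67  66  66
  66  68  67  67  68  68  68  68  66  66  62  60  72 121 174 190 171 159
 174 198 205 194 172 163 164 166 169 187 205 212]
w9 [222 215 192 157 122  93  65  52  50  55  57  62  61  63  65  66  66  65] [219 221 222 222 212 167 102  57  49  54  57  60  63  64  64  64  65  66]
[ 81  82  89  95  96 100  98  96  87  69  59  60  61  63  64  64  63  64
  65  64  66  65  65  65  65  66  64  65  66  66  65  66  64  65  65  65
  66  66  66  63  65  65  65  65  65  63  62  59  59  67  83  92  94  92
  92  90  89  88  93  93  95  92  90  88  84  85]
w10 [118 116 119 119 114  95  67  54  51  55  59  62  64  64  67  67  67  65] [120 129 162 204 211 171 105  59  54  66  84  96 108 124 132 139 128 102]
[225 222 221 220 221 224 227 215 167 100  61  59  63  66  66  66  65  65
  66  67  66  67  66  66  66  66  67  68  67  67  66  66  67  67  66  67
  68  67  67  68  65  67  66  66  67  66  63  60  71 124 182 213 219 219
 221 221 222 224 223 224 223 223 224 224 223 221]
```

```bash
python3 -m jog '[[-1,0.0009,-0.0013,0.015,0],[-1,0.0009,-0.0013,0.04,0],[-1,0.0009,-0.0013,0.065,0],[-1,0.0009,-0.0013,0.085,0],[-1,0.0009,-0.0013,0.098,0],[-1,0.0009,-0.0013,0.104,0],[-1,0.0009,-0.0013,0.104,0],[-1,0.0009,-0.0013,0.104,0]]'| grep -E 'time|pos|ft_force'
python3 - <<'E'
from h import *
w=cam('wrist'); to([.4953,.265,.0401],104.72)
E
```

```text
time_s: 26.5
tool_pos: [0.496, 0.2654, 0.0589]
ft_force: [-0.3, -0.9, -3.7]
t 26.55 tcp [0.4961 0.2654 0.0589] yaw 104.73 shift [-0.0002 -0.0009  0.0188] twist 0.0001 F [ 0.11 -0.59 -3.4 ] q [ 0.34  0.34  1.7  -0.    1.1   0.08] g 60.0 0.234
```

```bash
python3 -m jog '[[-1,-0.0002,-0.0009,0.004,0],[-1,-0.0002,-0.0009,0.008,0],[-1,-0.0002,-0.0009,0.012,0],[-1,-0.0002,-0.0009,0.015,0],[-1,-0.0002,-0.0009,0.015,0]]'| grep -E 'time|pos|ft_force'
python3 -m jog '[[-1,0,0,0.001,0],[-1,0,0,0.002,0]]'| grep -E 'pos|ft_force'
python3 -m jog '[[-1,0,0,0.0008,0],[-1,0,0,0.0012,0]]'| grep -E 'pos|ft_force'
```

```text
time_s: 27.18
tool_pos: [0.4942, 0.2646, 0.0426]
ft_force: [0.4, 0.5, -3.5]
tool_pos: [0.4948, 0.2647, 0.0413]
ft_force: [0.1, -0.1, -1.6]
tool_pos: [0.4953, 0.2649, 0.0404]
ft_force: [1.5, 1.1, -0.5]
```

```bash
python3 -m jog '[[-1,0,0,0.0005,0],[-1,0,0,0.0005,0]]'| grep -E 'pos|ft_force'
```

```text
tool_pos: [0.4954, 0.2649, 0.0402]
ft_force: [0.5, 0.1, 3.4]
```

```bash
python3 -m jog '[[-1,0,0,0.0004,0],[-1,0,0,0.0004,0]]'| grep -E 'pos|ft_force'
```

```text
tool_pos: [0.4955, 0.2649, 0.04]
ft_force: [0.6, -0.6, 4.4]
```

```bash
python3 -m jog '[[-1,0,0,0,0],[-1,0,0,0,0]]' 5 | grep -E 'pos|force'
python3 -m jog '[[-0.45,0,0,0,0],[-0.4,0,0,0,0],[-0.3,0,0,0,0],[-0.2,0,0,0,0],[-0.1,0,0,0,0],[0,0,0,0,0],[0,0,0,0,0]]' | grep -E 'pos|force|width'
python3 - <<'E'
from h import *
w=cam('wrist'); cv2.imwrite('pics/w11.png',w['pixels']); g=cv2.cvtColor(w['pixels'],6)
print(g[146:164,246],g[200,224:290])
E
```

```text
tool_pos: [0.4952, 0.265, 0.0393]
ft_force: [1.2, 0.4, 3.7]
grip_force: 5.0
tool_pos: [0.4944, 0.2647, 0.0389]
ft_force: [-0.1, 1.5, 0.3]
width: 0.495
grip_force: 0.0
[131 131 130 131 126 111  84  63  57  60  66  69  72  73  73  74  75  74] [129 129 129 128 128 127 126 125 124 115  93  71  66  70  73  72  74  75
  73  74  74  74  74  73  76  74  72  75  74  75  75  74  75  74  74  73
  75  73  74  72  75  74  74  74  73  74  74  73  69  67  72  93 120 126
 126 128 127 130 129 127 128 127 129 129 129 128]
```

```bash
python3 -m jog '[[0,0,0,-0.01,0],[0,0,0,-0.03,0],[0,0,0,-0.07,0],[0,0,0,-0.11,0],[0,-0.003,0,-0.15,0],[0,-0.0053,0,-0.166,0],[0,-0.0053,0,-0.166,0],[0,-0.0053,0,-0.166,0]]' | grep -E 'time|pos|force|width'
python3 - <<'E'
from h import *
w=cam('wrist'); cv2.imwrite('pics/w12.png',w['pixels']); to([.4955,.2598,.2054],104.5)
for l in ['axle_grip','sleeve_center','stand']:
    print(l,[(round(d['p'],2),np.round(d['xyz'],4).tolist()) for d in bot.search_frame('wrist',l)[:2]])
bot.get_image('top'); 
for l in ['axle_grip','sleeve_center','stand']: print(l,[(round(d['p'],2),np.round(d['xyz'],4).tolist()) for d in bot.search_frame('top',l)[:2]])
a=cv2.imread('pics/w1.png',0); b=cv2.imread('pics/w12.png',0)
print(a[128:142,254],b[128:142,254])
for r in (170,200,212,222,235,250,262,270,278,283): print(r,a[r,232:278:2],'\n   ',b[r,232:278:2])
E
```

```text
time_s: 30.35
tool_pos: [0.4945, 0.2591, 0.2028]
ft_force: [-0.3, -0.2, -0.6]
width: 0.502
grip_force: 0.0
t 30.4 tcp [0.4943 0.2591 0.2025] yaw 104.72 shift [ 0.0004  0.0013 -0.0029] twist 0.0039 F [ 0.19 -0.03 -0.42] q [0.33 0.18 1.58 0.   1.39 0.07] g 0.0 0.5
axle_grip [(0.8, [0.4939, 0.2635, 0.0704])]
sleeve_center [(0.96, [0.5131, 0.1902, 0.0778]), (0.62, [0.537, 0.4579, 0.0146])]
stand [(0.79, [0.5183, 0.2048, 0.0072]), (0.71, [0.3615, 0.1512, 0.0117])]
axle_grip [(0.58, [0.5041, 0.232, 0.0691])]
sleeve_center [(0.59, [0.5157, 0.1866, 0.0767])]
stand [(0.86, [0.5143, 0.1664, 0.0096]), (0.74, [0.3628, 0.1326, 0.0134])]
[131 115 114 116 105  84  86 112 125 115  86  69  65  65] [119 115 112  94  83 102 123 130 121  96  73  66  65  65]
170 [116 114 112 111 112 110  78  62  66  66  66  66  66  66  66  63  88 115
 116 115 111 113 115] 
    [114 113 112 111 110 113 114  79  63  66  65  66  66  65  66  65  65  90
 116 117 116 112 111]
200 [164 147 124 123 152 133 102  85 123 127 117 109 121 122 114 107  88 128
 162 159 162 170 175] 
    [173 159 115  88  93 118 101  72  79 115 119  92 
[... 937 characters left out ...]
78] 
    [159 163 158 139 157 171 180 187 195 197 209 203 202 218 213 199 198 196
 191 178 168 164 179]
270 [164 166 161 163 172 177 111  78 111 163 166 171 170 166 154  99  78 140
 182 182 186 181 180] 
    [187 172 171 168 168 177 183 183 198 208 214 199 193 213 204 210 202 189
 180 182 182 187 182]
278 [220 224 220 217 206 165 106  90 117 116 149 172 169 147 119 105  89 120
 174 208 217 218 218] 
    [214 223 224 219 214 188 133  88 103 134 123 155 172 166 144 131 113  91
 107 158 198 216 219]
283 [217 217 213 181 148 157 168 192 215 167 147 171 169 151 184 202 177 155
 151 162 210 226 225] 
    [212 218 216 211 168 150 162 177 204 218 156 153 172 166 154 209 206 183
 160 154 171 215 225]
```

```bash
python3 -c "
from plant import bot
print(bot.sign_off())"
```

```text
the job is handed in; nothing more can be done
None
```

The job is handed in: the sleeve went past the catches to the collar with the push peaking at about 7.5 N in the readings, and the axle is back in both notches the same way round, at about 30 of the 72 s; I viewed 11 pictures, one over the limit of 10, so the final placement was checked from image numbers rather than by eye.

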